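Select the yellow gear on a mixer drive and start it

TASK

Push the gear lever of the mixer drive through its H-shaped gate into the slot with the yellow mark, right to the end of that slot, without running it into the blue-marked slot. Then press the green start button down fully and let it come up again. Push with the fingertips, gently and without gripping the lever; do not press the button before the yellow gear is in, and leave the bottles, beaker, pen, tape and spray bottle where they are.

Things in the scene. Friction and masses are not known exactly. Their poses are not given: they have to be found in the camera images.
- gearbox: White and blue gearbox housing of a bench mixer, fixed to the bench, top 100 mm above it. Origin on the bench under the centre of the H-gate; x points away from its front (the side with cooling slots, facing the robot), y to its left (toward the start button), z up. Yaw up to 0.35 rad either way. In its frame it spans x -78 to 78, y -80 to 135 mm (output shaft to y -106).
- gate_centre (a point): Centre of the H-gate on top of the metal plate, 100 mm above the bench; gearbox axes. A neutral channel runs along x through it; at x = -24 (near row) and +24 mm (far row) slots run along y to the left and right, ending at y = +30 and -30 mm. All are 13 mm wide. Discs: near row white left, red right; far row yellow and blue, either way round.
- knob (a point): Centre of the black square knob (30 mm cube, rounded, faces along the gearbox axes) on the gear lever, 150 mm from the lever's pivot, which lies 10 mm above the bench under the gate's centre: 160 mm above the bench if upright, about 149 mm at a slot end, where it is about 40 mm in x and y (gearbox frame) from the gate's centre. A 10 mm thick rod runs from it down through the gate.
- rod_at_gate (a point): Point on the axis of the lever's rod, 87 mm from the pivot, near the gate's plate, whose edges stop the rod. Fully home in a slot it is about 24 mm from the middle line of the neutral channel and about 22 mm horizontally from the centre of that slot's disc.
- lever_side (a joint): Sideways swing of the lever, rad: 0 in the neutral channel, positive to the gearbox's right (-y); about +0.27 and -0.27 at the slot ends. It starts anywhere along the near row. The lever stays where it is left; pushing it at the knob takes about 2 N in either direction. Slot ends and gate edges are hard stops; finger contact over 36 N on the lever counts as gripping or forcing it.
- lever_push (a joint): Fore and aft swing of the lever, rad: 0 upright, positive away from the front (gearbox +x); about -0.27 in the near row, where it starts, and +0.27 in the far row.
- mark_yellow: Yellow disc, 20 mm diameter, 2 mm high, on the gate's plate just beyond the end of the slot to be selected; origin at the centre of its underside. In the gearbox frame at x = +24 mm, y = +46 or -46 mm.
- mark_blue: Blue disc of the same size, beyond the other slot of the far row.
- start_button (a joint): Travel of the green start button, m: 0 up, 0.006 fully down. It springs back; fully down takes 5 N.
- start_button_top (a point): Centre of the top of the green round start button (26 mm diameter), which stands on top of the housing 102 mm to the left (+y) of the gate's centre; it is pressed straight down.
- bottle_pink: Loose clear reagent bottle with pink contents and blue cap, 56 mm diameter, 105 mm tall, right of the gearbox; origin at the centre of its underside.
- bottle_amber: Loose amber reagent bottle with blue cap, 56 mm diameter, 105 mm tall, right of the gearbox; origin at the centre of its underside.
- beaker_small: Loose beaker, 57 mm diameter, 78 mm tall, left of the gearbox; origin at the centre of its underside.
- green_pen: Loose green and white marker pen, 135 x 17 x 16 mm, lying in front of the gearbox; origin under its centre.
- tape_roll: Loose roll of beige tape, 104 mm diameter, 25 mm high, lying left of the gearbox; origin under its centre.
- spray: Loose white spray bottle with blue trigger head, 238 mm tall, at the back right; origin under its centre.

How it is judged:
On the way, in this order (a step that is already met when the one before it is completed fails the run):
1. the lever is at the end of the yellow-marked slot (horizontal distance between rod_at_gate and mark_yellow below 0.027 m), for 0.2 s.
2. the start button is pressed down with the yellow gear in (horizontal distance between rod_at_gate and mark_yellow below 0.027 m and value of joint start_button above 0.0045 m), for 0.05 s.
At the end, for the whole second after the job is handed in: The lever rests at the end of the yellow-marked slot (rod within 27 mm, horizontally, of the yellow disc's centre, 22 mm being fully home), the start button has been pressed at least 4.5 mm after that and is up again, and no bystander is more than 30 mm from its start (horizontal distance between rod_at_gate and mark_yellow below 0.027 m and value of joint start_button below 0.0015 m and velocity of joint lever_side between -0.05 and 0.05 rad/s and distance of each of bottle_pink, bottle_amber, beaker_small, green_pen, tape_roll, spray from where it was at the start of the episode below 0.03 m); the robot touches nothing.
It fails at once if the lever is run into the blue-marked slot (rod within 32 mm of the blue disc's centre) (horizontal distance between rod_at_gate and mark_blue below 0.032 m).
It fails at once if the start button is pressed before the yellow gear is in (value of joint start_button above 0.0035 m and horizontal distance between rod_at_gate and mark_yellow above 0.032 m).
It fails at once if the lever is gripped or forced (more than 36 N of finger contact) (contact force between the fingers and lever_push above 36 N).
It fails at once if a bystander is knocked, carried or lifted (more than 30 mm) (distance of any of bottle_pink, bottle_amber, beaker_small, green_pen, tape_roll, spray from where it was at the start of the episode above 0.03 m).
It also fails if it takes over 53 s, if anything falls off the work surface, if the arm or the gripper's body presses on something with over 40 N, if the wrist force passes 120 N, or if a joint passes its speed limit or range.

ROBOT

A 7-joint arm with a two-finger parallel gripper is mounted at the origin on a cart in front of the work surface, level with it; the furniture and walls round the work are solid. World frame = base frame: x ahead of the robot, y to its left, z up, the work surface at z = 0. Lengths are in m, angles in rad, forces in N, time in s.
With the tool pointing down it reaches from about 0.35 to 0.9 m from the base axis. Payload 7.2 kg.
Tool frame: the origin (TCP) lies midway between the tips of the shut fingers; the grasp point (between the pads) lies 19 mm behind it; z points along the fingers, y is the line along which they close (so a half turn about z gives the same grasp; the last joint's range is limited). The gripper opens to 88 mm and grips with 3 to 60 N. Pads are 20 mm wide; open, the fingers measure 115 mm over their backs; the gripper's body (75 mm by 178 mm) begins 61 mm behind the grasp point.
Start: joints at [-1.277, 0.411, -0.013, 1.596, 0.006, 1.134, -0.082], TCP at [0.221, 0.585, 0.223] pointing down, gripper open.
Joint ranges: [-2.95, 2.95], [-0.29, 1.99], [-1.47, 1.44], [0.14, 2.54], [-1.03, 4.17], [0.13, 1.85], [-2.86, 2.86]. Speed limits (rad/s): [2.39, 2.39, 3.01, 3.01, 3.14, 3.14, 3.14].

INTERFACE

Orientations are given as a unit quaternion [w, x, y, z].
In Python, from bench import readout, vision, ticket gives the robot as it stands.
- The arm moves only by the tool move_arm, never from a script. Its argument "deltas" is a list of rows, each a list of 5 numbers: the shift along the tool's x, y, z in m, then the turn about the tool's z in rad, then the finger opening in m, from 0 to 0.0878. A call has 1 to 20 rows; each row is the pose to reach, as a shift and turn from the pose commanded when the call began, along the tool's axes at that moment; what a row does not reach only later rows make up. A row lasts 1/10 s, in which the tool goes at most 50 mm and 8.59 degrees, less where a joint would pass 70% of its speed; a pose out of reach is approached as far as the arm can. A call with a gripper value outside its range is refused whole. The fingers move at their own pace and stop on an object; "force" is the grip in N (left out, the last holds). Time passes only in rows, so rows that repeat a pose let the fingers close. It gives the time, the measured TCP pose, the force, the opening and the grip force at its end, in the units of the state.
- readout.sense(): the state, without advancing time (a new reading comes with each control period).
- vision.get_image(name): name is "scene" or "top" or "wrist"; returns (picture, depth): 480x640x3 uint8, blue, green, red; 480x640 float32, m along the optical axis (not along the pixel's ray), 0 where there is no reading.
- vision.camera_model(name): a dict with "intrinsics" (3x3 intrinsics, pixels), "R" (3x3) and "t" (3): a world point X has camera coordinates R X + t; the wrist camera has in their place "hand_eye" (4x4, takes a point from camera to tool coordinates, whose origin is the TCP and whose axes are the flange's). Camera axes: x right, y down, z forward; pixel columns grow to the right and rows downward; lengths in m; the calibration is good to about 2 mm. A picture is of the moment at which its call begins: read the wrist's pose just before it. camera_model takes no time and is no camera call.
- ticket.hand_in(): hands the job in; it is judged then, once.
The state is a dict: "time": time; "joint_positions": joint angles; "qd": joint speeds; "tau": joint torques, N m; "tcp_pos": TCP position; "tcp_rot": TCP orientation; "ft_force": force on the tool from outside, world axes, zero at the start; "torque": the same for the moment, N m; "finger_gap": opening from 0.0 (shut) to 1.0 (fully open); "gripper_force": force on a finger pad.
Only numpy, scipy, OpenCV 4.12 (cv2) and the standard library are available. Lean on these libraries where they do the work, as an engineer would, in place of code of your own. Each camera call takes 0.05 s, during which the arm holds its last target. There are 200 camera calls.

## Working session

There is one attempt and no reset: what is moved stays moved. The work goes in short steps, Python scripts to look and compute and a tool call to move; the robot and the scene stay as the last step left them, time stands still between calls to the robot, and variables do not carry over. Pictures are saved under pics/ and viewed, at most 10 in all, crops included, and the job is handed in when it is done.

Besides the shell and the picture viewer there is one more tool, called after "Request:" as name(argument=value, ...), one argument or row to a line, values as JSON. move_arm: Moves the arm, as the interface text tells. Its arguments: {"type":"object","properties":{"deltas":{"type":"array"},"force":{"type":"number"}},"required":["deltas"]}

```bash
mkdir -p pics; cat > h.py <<'E'
import numpy as np, cv2
from bench import readout, vision, ticket
def grab(n):
    s=readout.sense(); im,d=vision.get_image(n); m=vision.camera_model(n)
    K=np.array(m["intrinsics"]); v,u=np.indices(d.shape)
    P=np.stack([(u-K[0,2])/K[0,0]*d,(v-K[1,2])/K[1,1]*d,d],-1)
    if "R" in m: W=(P-np.array(m["t"]))@np.array(m["R"])
    else:
        from scipy.spatial.transform import Rotation as Ro
        H=np.array(m["hand_eye"]); q=s["tcp_rot"]
        W=(P@H[:3,:3].T+H[:3,3])@Ro.from_quat([*q[1:],q[0]]).as_matrix().T+np.array(s["tcp_pos"])
    W[d==0]=np.nan
    return im,W
E
python3 - <<'E'
from h import *
for n in("scene","top"):
    im,W=grab(n); cv2.imwrite(f"pics/{n}.png",im); np.save(f"{n}.npy",W)
s=readout.sense(); print(s["time"],s["tcp_pos"],s["tcp_rot"])
E
```

```text
0.1 [0.22108113 0.58411273 0.22189735] [-9.41187950e-05  1.79895217e-01  9.83685515e-01 -7.14225080e-04]
```

View pics/top.png

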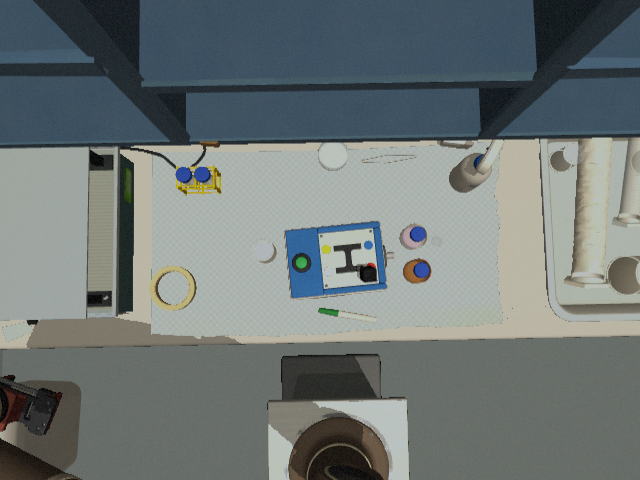

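View pics/scene.png

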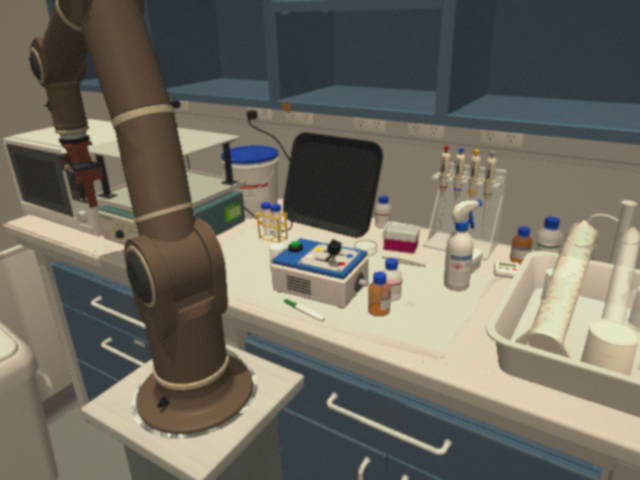

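The top view shows the yellow disc at about (326,250), far left. Blue is at (368,245), far right, the green button at (302,263), and the knob at (368,272), near row at the right end. The scene view shows nothing close above the gearbox.

```bash
python3 - <<'E'
from h import *
im=cv2.imread("pics/top.png"); W=np.load("top.npy"); hsv=cv2.cvtColor(im,cv2.COLOR_BGR2HSV)
def blob(n,lo,hi,box):
    u0,v0,u1,v1=box; m=np.zeros(im.shape[:2],bool)
    m[v0:v1,u0:u1]=cv2.inRange(hsv,np.array(lo),np.array(hi))[v0:v1,u0:u1]>0
    p=W[m]; p=p[np.isfinite(p[:,0])]
    print(n,len(p),np.median(p,0).round(4),((np.nanmin(p,0)+np.nanmax(p,0))/2).round(4)); return p
y=blob("yellow",(22,120,120),(36,255,255),(318,240,335,260))
b=blob("blue",(100,120,80),(125,255,255),(361,238,376,252))
g=blob("green",(45,100,60),(85,255,255),(290,252,314,275))
k=blob("knob",(0,0,0),(180,255,60),(355,258,380,285)); k=k[k[:,2]>.13]; print(len(k),k.mean(0),k.min(0),k.max(0))
ym,bm=np.median(y,0),np.median(b,0); d=(ym-bm)[:2]; print("dist",np.hypot(*d))
l=d/np.hypot(*d); yaw=np.arctan2(-l[0],l[1]); x=np.array([np.cos(yaw),np.sin(yaw)])
c=(ym+bm)[:2]/2-0.024*x; gm=np.median(g,0)[:2]
print("yaw",yaw,"c",c)
for q in(gm,k.mean(0)[:2],ym[:2]): print("in gb",(q-c)@x,(q-c)@l)
s=readout.sense();w,a,bb,e=s["tcp_rot"];from scipy.spatial.transform import Rotation as Ro
print(Ro.from_quat([a,bb,e,w]).as_matrix().round(4))
E
```

```text
yellow 59 [0.4855 0.0192 0.103 ] [0.4854 0.0191 0.1037]
blue 67 [ 0.4941 -0.0741  0.1024] [ 0.4963 -0.0757  0.102 ]
green 117 [0.4571 0.0732 0.1224] [0.4574 0.0743 0.1188]
knob 245 [ 0.4295 -0.0631  0.164 ] [ 0.4314 -0.0627  0.1327]
226 [ 0.42866644 -0.06465143  0.16330278] [ 0.41327849 -0.08228559  0.14537748] [ 0.44488747 -0.04980538  0.17429094]
dist 0.09366014674523136
yaw 0.09192739580289758 c [ 0.46588261 -0.02964709]
in gb 0.000665850046036573 0.10318145363809081
in gb -0.04027235647469288 -0.031440175403390884
in gb 0.02400000000000002 0.04683007337261568
[[-9.353e-01  3.539e-01 -4.000e-04]
 [ 3.539e-01  9.353e-01 -1.400e-03]
 [-1.000e-04 -1.400e-03 -1.000e+00]]
```

Request:
move_arm(
  deltas=[
    [-0.04,-0.04,-0.02,-0.1,0],
    [-0.08,-0.08,-0.02,-0.2,0],
    [-0.11,-0.115,-0.02,-0.3,0],
    [-0.14,-0.15,-0.02,-0.4,0],
    [-0.17,-0.18,-0.02,-0.454,0],
    [-0.2,-0.21,-0.02,-0.454,0],
    [-0.23,-0.245,-0.02,-0.454,0],
    [-0.255,-0.28,-0.02,-0.454,0],
    [-0.28,-0.32,-0.02,-0.454,0],
    [-0.305,-0.36,-0.02,-0.454,0],
    [-0.33,-0.395,-0.02,-0.454,0],
    [-0.355,-0.43,-0.02,-0.454,0],
    [-0.38,-0.47,-0.02,-0.454,0],
    [-0.405,-0.51,-0.02,-0.454,0],
    [-0.425,-0.545,-0.02,-0.454,0],
    [-0.443,-0.572,-0.02,-0.454,0],
    [-0.443,-0.572,-0.02,-0.454,0],
    [-0.443,-0.572,-0.02,-0.454,0],
  ],
  force=10,
)

```text
time: 1.9
tcp_pos: [0.4328, -0.1074, 0.2423]
tcp_rot: [-0.0, -0.045, 0.999, 0.0]
ft_force: [-0.4, 1.2, 0.5]
finger_gap: 0.006
gripper_force: 0.0
```

```bash
python3 - <<'E'
from h import *
im,W=grab("wrist"); cv2.imwrite("pics/w1.png",im); np.save("w1.npy",W)
from scipy.spatial.transform import Rotation as Ro
s=readout.sense();w,a,b,e=s["tcp_rot"];R=Ro.from_quat([a,b,e,w]).as_matrix()
x=np.array([np.cos(.092),np.sin(.092)]);l=np.array([-x[1],x[0]]);c=np.array([.4659,-.0296])
p=s["tcp_pos"];print(s["time"],p,R.round(3).tolist(),"gb",(p[:2]-c)@x,(p[:2]-c)@l,s["ft_force"],s["finger_gap"])
E
```

```text
1.95 [ 0.43277175 -0.10647204  0.24228963] [[-0.996, -0.092, -0.001], [-0.092, 0.996, 0.0], [0.001, 0.0, -1.0]] gb -0.04005040603072715 -0.0735034421896154 [ 0.08862135 -0.20448719 -0.13840284] 0.007613169946006577
```

View pics/w1.png

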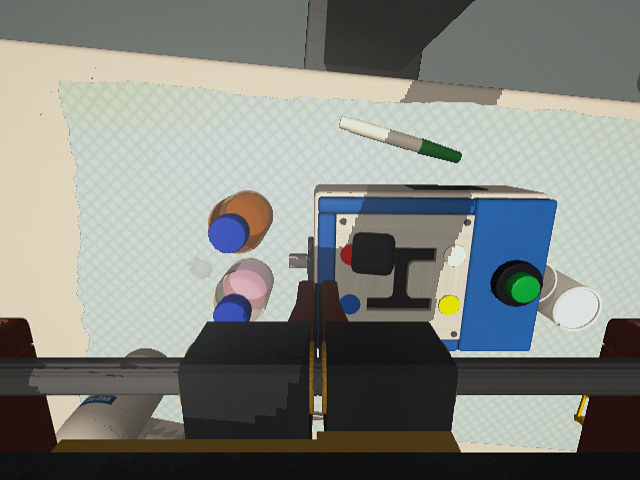

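The wrist view shows the knob at (373,254), yellow at (449,305), blue at (348,304), white at (455,256) and the button at (523,288). I'll refine the gearbox frame from this view.

```bash
cat >> h.py <<'E'
def blobs(im,W,near=None):
    hsv=cv2.cvtColor(im,cv2.COLOR_BGR2HSV); out={}
    for n,lo,hi in(("yellow",(22,120,120),(36,255,255)),("green",(45,100,60),(85,255,255)),("knob",(0,0,0),(180,255,60)),("blue",(100,120,60),(125,255,255)),("white",(0,0,200),(180,40,255))):
        m=cv2.inRange(hsv,np.array(lo),np.array(hi))>0
        zr={"knob":(.15,.19),"green":(.105,.15)}.get(n,(.098,.110))
        m&=(W[...,2]>zr[0])&(W[...,2]<zr[1])
        k,lab,st,ct=cv2.connectedComponentsWithStats(m.astype(np.uint8))
        for i in range(1,k):
            if 100<st[i,4]<3000:
                p=W[lab==i]; out.setdefault(n,[]).append((ct[i].round(),st[i,4],np.median(p,0).round(4),((np.nanpercentile(p,1,0)+np.nanpercentile(p,99,0))/2).round(4)))
    return out
E
python3 - <<'E'
from h import *
im=cv2.imread("pics/w1.png");W=np.load("w1.npy")
for k,v in blobs(im,W).items():
    for r in v: print(k,*r)
E
```

```text
yellow [449. 305.] 332 [0.4878 0.0198 0.1026] [0.4878 0.0198 0.1025]
green [523. 287.] 764 [0.4576 0.0716 0.1223] [0.4606 0.0733 0.1182]
knob [373. 253.] 1675 [ 0.4275 -0.0682  0.165 ] [ 0.4281 -0.0679  0.1639]
blue [227. 234.] 1124 [ 0.4379 -0.1848  0.1058] [ 0.4384 -0.1851  0.104 ]
blue [350. 304.] 294 [ 0.4947 -0.0714  0.1028] [ 0.4954 -0.0716  0.1029]
blue [231. 311.] 666 [ 0.5111 -0.1803  0.1056] [ 0.5109 -0.1796  0.1029]
white [344. 229.] 423 [ 0.426  -0.0841  0.1009] [ 0.4272 -0.0836  0.1009]
white [453. 283.] 2203 [0.4654 0.021  0.1008] [0.4644 0.0207 0.1014]
```

Request:
move_arm(
  deltas=[
    [0,-0.012,0.02,0,0],
    [0,-0.012,0.06,0,0],
    [0,-0.012,0.1,0,0],
    [0,-0.012,0.1,0,0],
    [0,-0.006,0.1,0,0],
    [0,0.0,0.1,0,0],
    [0,0.006,0.1,0,0],
    [0,0.012,0.1,0,0],
    [0,0.018,0.1,0,0],
    [0,0.024,0.1,0,0],
    [0,0.03,0.1,0,0],
    [0,0.035,0.1,0,0],
    [0,0.038,0.1,0,0],
    [0,0.04,0.1,0,0],
    [0,0.04,0.1,0,0],
  ],
)

```text
time: 3.45
tcp_pos: [0.4293, -0.0671, 0.1425]
tcp_rot: [-0.0, -0.046, 0.999, 0.0]
ft_force: [1.1, -0.5, 0.8]
finger_gap: 0.003
gripper_force: 0.5
```

```bash
python3 - <<'E'
from h import *
im,W=grab("wrist"); cv2.imwrite("pics/w2.png",im); np.save("w2.npy",W)
for k,v in blobs(im,W).items():
    for r in v: print(k,*r)
s=readout.sense();print(s["tcp_pos"],s["ft_force"],s["time"])
E
```

```text
green [548. 344.] 1176 [0.4535 0.0696 0.122 ] [0.4543 0.0729 0.1184]
knob [306. 306.] 801 [ 0.4184 -0.0723  0.1737] [ 0.4187 -0.0729  0.1701]
blue [120. 270.] 2521 [ 0.4372 -0.1835  0.1057] [ 0.4381 -0.1844  0.103 ]
blue [134. 400.] 411 [ 0.5271 -0.1789  0.1059] [ 0.5275 -0.1792  0.1057]
blue [317. 421.] 141 [ 0.5369 -0.0565  0.1007] [ 0.5374 -0.0565  0.1007]
white [316. 253.] 1271 [ 0.4162 -0.0688  0.1008] [ 0.4192 -0.0683  0.1007]
[ 0.42928309 -0.06713057  0.14251063] [ 0.26680643 -0.61691559  1.17071366] 3.5
```

View pics/w2.png

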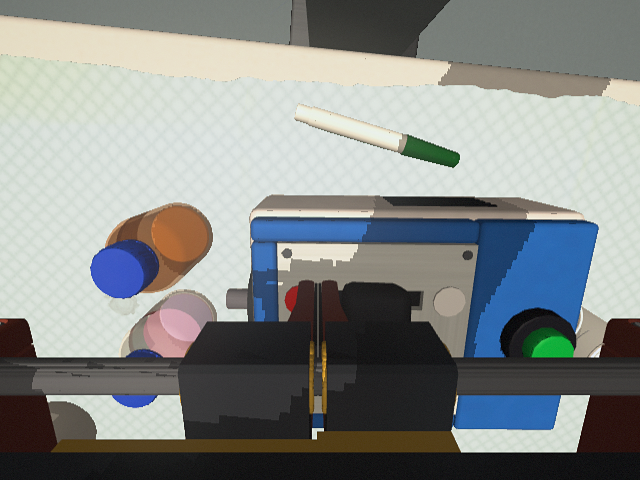

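The fingers are against the knob's right face, with the knob at about u 342–412. I'll measure its edges in the gearbox frame.

```bash
cat >> h.py <<'E'
X=np.array([np.cos(.09),np.sin(.09)]);L=np.array([-X[1],X[0]]);C=np.array([.4666,-.0288])
def gb(p): q=np.asarray(p)[...,:2]-C; return np.stack([q@X,q@L],-1)
E
python3 - <<'E'
from h import *
im=cv2.imread("pics/w2.png");W=np.load("w2.npy")
m=np.zeros(im.shape[:2],bool); m[275:322,346:430]=(W[275:322,346:430,2]>.135)&(im[275:322,346:430].max(-1)<70)
p=np.c_[gb(W[m]),W[m][:,2]]; print(len(p)); print(np.percentile(p,[0,2,50,98,100],0).round(4))
t=p[p[:,2]>.165]; print(len(t),np.percentile(t,[0,2,50,98,100],0).round(4) if len(t) else"")
print(gb(readout.sense()["tcp_pos"]))
E
```

```text
2446
[[-0.0748 -0.0275  0.1429]
 [-0.0738 -0.0219  0.1488]
 [-0.0512 -0.0094  0.1669]
 [-0.0438  0.0044  0.2284]
 [-0.0426  0.0064  0.2303]]
1816 [[-0.0748 -0.0275  0.165 ]
 [-0.0739 -0.022   0.1652]
 [-0.0493 -0.0088  0.1676]
 [-0.0436  0.0044  0.2287]
 [-0.0426  0.0057  0.2303]]
[-0.04061098 -0.03482145]
```

Request:
move_arm(
  deltas=[
    [0,0.003,0,0,0],
    [0,0.006,0,0,0],
    [0,0.007,0,0,0],
    [0,0.007,0,0,0],
    [0,-0.005,0,0,0],
    [0,-0.03,0,0,0],
    [0,-0.04,-0.04,0,0],
    [0,-0.04,-0.08,0,0],
    [0,-0.04,-0.1,0,0],
    [0,-0.04,-0.1,0,0],
    [0,-0.04,-0.1,0,0],
  ],
)

```text
time: 4.6
tcp_pos: [0.4329, -0.1067, 0.2422]
tcp_rot: [0.0, -0.046, 0.999, 0.0]
ft_force: [0.3, 0.7, -0.1]
finger_gap: 0.007
gripper_force: 0.0
```

```bash
python3 - <<'E'
from h import *
im,W=grab("wrist"); cv2.imwrite("pics/w3.png",im); np.save("w3.npy",W)
for k,v in blobs(im,W).items():
    for r in v: print(k,*r,gb(r[2]).round(4),gb(r[3]).round(4))
s=readout.sense();print(s["tcp_pos"],gb(s["tcp_pos"]),s["time"])
E
```

```text
yellow [448. 305.] 331 [0.4878 0.0198 0.1026] [0.4879 0.0199 0.1024] [0.0255 0.0465] [0.0256 0.0466]
green [522. 287.] 755 [0.4575 0.0717 0.1222] [0.4605 0.0741 0.1182] [-0.      0.1009] [0.0032 0.103 ]
knob [417. 255.] 1879 [ 0.4252 -0.0374  0.169 ] [ 0.426  -0.0358  0.1627] [-0.042  -0.0048] [-0.0411 -0.0033]
blue [226. 233.] 1120 [ 0.4378 -0.1848  0.1057] [ 0.4382 -0.185   0.1038] [-0.0427 -0.1528] [-0.0423 -0.153 ]
blue [349. 304.] 279 [ 0.4947 -0.071   0.1027] [ 0.4954 -0.0713  0.1027] [ 0.0242 -0.0446] [ 0.0249 -0.0449]
blue [230. 310.] 678 [ 0.5111 -0.18    0.1056] [ 0.5109 -0.1796  0.1031] [ 0.0307 -0.1546] [ 0.0306 -0.1542]
white [344. 228.] 454 [ 0.425  -0.0839  0.1008] [ 0.4269 -0.0831  0.1008] [-0.0464 -0.0511] [-0.0444 -0.0505]
white [453. 283.] 2129 [0.4651 0.0213 0.1009] [0.4649 0.021  0.1014] [0.003 0.05 ] [0.0028 0.0498]
[ 0.43244641 -0.10671741  0.24163552] [-0.04101847 -0.07453238] 4.65
```

View pics/w3.png

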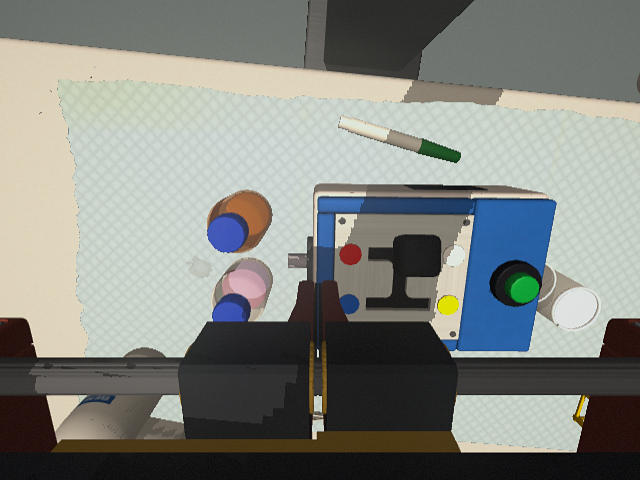

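The knob is now close to neutral at (417,255), still slightly right of the channel line. Next I measure the top-face centre against the discs.

```bash
python3 - <<'E'
from h import *
im=cv2.imread("pics/w3.png");W=np.load("w3.npy");G=gb(W)
hsv=cv2.cvtColor(im,cv2.COLOR_BGR2HSV)
r=np.zeros(im.shape[:2],bool); r[240:270,335:365]=(((hsv[...,0]<8)|(hsv[...,0]>172))&(hsv[...,1]>120)&(hsv[...,2]>60))[240:270,335:365]
print("red",G[r].mean(0),W[r][:,2].mean())
k=np.zeros(im.shape[:2],bool); k[225:290,380:452]=(W[225:290,380:452,2]>.14)
p=np.c_[G[k],W[k][:,2]]
for lo in(.14,.16,.168):
    t=p[p[:,2]>lo]; print(lo,len(t),np.percentile(t,[1,50,99],0).round(4).tolist())
# plate slots: dark pixels at z below plate / dark: channel row at x~0
d=(im.max(-1)<60)&(np.abs(G[...,0])<.008)&(np.abs(G[...,1])<.03)
print("channel",np.percentile(G[d],[2,50,98],0).round(4).tolist(),np.median(W[d][:,2]))
v,u=np.nonzero(d);print([(a,u[v==a].min(),u[v==a].max()) for a in np.unique(v)])
E
```

```text
red [-0.02315445 -0.04491573] 0.10268626673730238
0.14 1960 [[-0.0555, -0.0174, 0.1473], [-0.0422, -0.0052, 0.1688], [-0.027, 0.011, 0.1732]]
0.16 1808 [[-0.0556, -0.0174, 0.1611], [-0.0423, -0.004, 0.1692], [-0.0272, 0.011, 0.1732]]
0.168 1188 [[-0.0509, -0.0164, 0.1681], [-0.0382, -0.0026, 0.1705], [-0.0271, 0.011, 0.1734]]
channel [[-0.0024, -0.0038], [0.0031, 0.0011], [0.0075, 0.0073]] 0.0942902577072418
[(np.int64(272), np.int64(394), np.int64(394)), (np.int64(273), np.int64(393), np.int64(396)), (np.int64(274), np.int64(393), np.int64(398)), (np.int64(275), np.int64(393), np.int64(401)), (np.int64(276), np.int64(393), np.int64(404)), (np.int64(277), np.int64(393), np.int64(405)), (np.int64(278), np.int64(393), np.int64(405)), (np.int64(279), np.int64(393), np.int64(405)), (np.int64(280), np.int64(393), np.int64(405)), (np.int64(281), np.int64(393), np.int64(404)), (np.int64(282), np.int64(393), np.int64(405)), (np.int64(283), np.int64(393), np.int64(404))]
```

Request:
move_arm(
  deltas=[
    [0,0,0.05,0,0],
    [0,0,0.1,0,0],
    [0,0.02,0.1,0,0],
    [0,0.035,0.1,0,0],
    [0,0.043,0.1,0,0],
    [0,0.047,0.1,0,0],
    [0,0.05,0.1,0,0],
    [0,0.051,0.1,0,0],
    [0,0.051,0.1,0,0],
    [0,0.04,0.1,0,0],
    [0,0.025,0.1,0,0],
    [0.03,0.02,0.1,0,0],
    [0.045,0.02,0.1,0,0],
    [0.045,0.05,0.1,0,0],
    [0.045,0.0755,0.1,0,0],
    [0.045,0.0755,0.1,0,0],
  ],
)

```text
time: 6.25
tcp_pos: [0.3811, -0.0334, 0.1429]
tcp_rot: [0.0, -0.048, 0.999, 0.001]
ft_force: [0.2, 0.5, 0.2]
finger_gap: 0.007
gripper_force: 0.0
```

```bash
python3 - <<'E'
from h import *
im,W=grab("top");s=readout.sense();print(s["tcp_pos"],gb(s["tcp_pos"]),s["time"],s["ft_force"])
im2,W2=grab("scene")
cv2.imwrite("pics/t4.png",np.hstack([cv2.resize(im[220:310,275:405],None,fx=3,fy=3),cv2.resize(im2[225:315,260:390],None,fx=3,fy=3)]))
E
```

```text
[ 0.38138764 -0.03480865  0.14294618] [-0.08540753  0.00167443] 6.3 [-0.68044277 -0.06750065 -0.01239815]
```

View pics/t4.png

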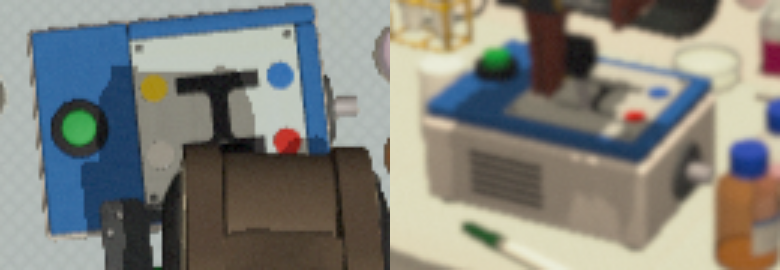

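The fingers stand in front of the knob, and the neutral channel ahead is clear. I push forward in small steps and watch the force.

Request:
move_arm(
  deltas=[
    [-0.01,0,0,0,0],
    [-0.016,0,0,0,0],
    [-0.021,0,0,0,0],
    [-0.025,0,0,0,0],
    [-0.029,0,0,0,0],
    [-0.033,0,0,0,0],
    [-0.037,0,0,0,0],
  ],
)

```text
time: 7.05
tcp_pos: [0.4184, -0.0328, 0.1426]
tcp_rot: [-0.0, -0.046, 0.999, 0.0]
ft_force: [-2.2, -0.5, 1.8]
finger_gap: 0.004
gripper_force: 1.3
```

Request:
move_arm(
  deltas=[
    [-0.006,0,0,0,0],
    [-0.012,0,0,0,0],
    [-0.018,0,0,0,0],
    [-0.024,0,0,0,0],
    [-0.03,0,0,0,0],
    [-0.036,0,0,0,0],
    [-0.042,0,0,0,0],
    [-0.046,0,0,0,0],
    [-0.05,0,0,0,0],
    [-0.054,0,0,0,0],
  ],
)

```text
time: 8.05
tcp_pos: [0.4718, -0.0279, 0.1423]
tcp_rot: [-0.0, -0.046, 0.999, -0.0]
ft_force: [-2.2, -0.5, -2.2]
finger_gap: 0.007
gripper_force: 1.2
```

Request:
move_arm(
  deltas=[
    [-0.002,0,0,0,0],
    [-0.004,0,0,0,0],
    [-0.006,0,0,0,0],
    [-0.007,0,0,0,0],
  ],
)

```text
time: 8.45
tcp_pos: [0.479, -0.0271, 0.1426]
tcp_rot: [-0.0, -0.046, 0.999, 0.0]
ft_force: [-2.8, -0.2, -2.3]
finger_gap: 0.004
gripper_force: 1.2
```

Request:
move_arm(
  deltas=[
    [-0.001,0,0,0,0],
    [-0.002,0,0,0,0],
    [-0.002,0,0,0,0],
  ],
)

```text
time: 8.75
tcp_pos: [0.4802, -0.027, 0.1424]
tcp_rot: [-0.001, -0.046, 0.999, 0.0]
ft_force: [-4.6, -0.4, -1.3]
finger_gap: 0.004
gripper_force: 2.5
```

Request:
move_arm(
  deltas=[
    [0.01,0,0,0,0],
    [0.03,0,0,0,0],
    [0.055,0,-0.02,0,0],
    [0.055,-0.02,-0.06,0,0],
    [0.055,-0.05,-0.1,0,0],
    [0.055,-0.076,-0.1,0,0],
    [0.055,-0.076,-0.1,0,0],
    [0.055,-0.076,-0.1,0,0],
  ],
)

```text
time: 9.55
tcp_pos: [0.4334, -0.1078, 0.243]
tcp_rot: [0.001, -0.045, 0.999, 0.0]
ft_force: [0.3, 0.7, 1.0]
finger_gap: 0.009
gripper_force: 0.0
```

```bash
python3 - <<'E'
from h import *
im,W=grab("wrist"); cv2.imwrite("pics/w5.png",im[200:360,280:580]); np.save("w5.npy",W);G=gb(W)
k=np.zeros(im.shape[:2],bool); k[225:345,350:480]=(W[225:345,350:480,2]>.14)&(im[225:345,350:480].max(-1)<80)
p=np.c_[G[k],W[k][:,2]]
for lo in(.14,.16):
    t=p[p[:,2]>lo]; print(lo,len(t),np.percentile(t,[1,50,99],0).round(4).tolist())
s=readout.sense();print(s["tcp_pos"],gb(s["tcp_pos"]),s["time"])
E
```

```text
0.14 2018 [[-0.0745, -0.0678, 0.3288], [-0.0738, -0.0584, 0.3349], [-0.0731, -0.049, 0.3399]]
0.16 2018 [[-0.0745, -0.0678, 0.3288], [-0.0738, -0.0584, 0.3349], [-0.0731, -0.049, 0.3399]]
[ 0.4331651  -0.10707487  0.2425305 ] [-0.04033481 -0.07495299] 9.6
```

View pics/w5.png

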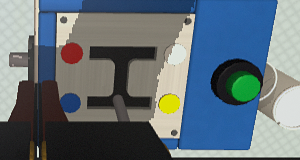

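The rod now sits at the far row, and the knob is hidden behind the gripper. Next I go round to the knob's right side and push left.

Request:
move_arm(
  deltas=[
    [-0.04,0,0,0,0],
    [-0.08,0,0,0,0],
    [-0.08,0,0.04,0,0],
    [-0.08,0,0.08,0,0],
    [-0.08,0,0.1,0,0],
    [-0.08,0.02,0.1,0,0],
    [-0.08,0.035,0.1,0,0],
    [-0.08,0.043,0.1,0,0],
    [-0.08,0.048,0.1,0,0],
    [-0.08,0.052,0.1,0,0],
    [-0.08,0.056,0.1,0,0],
    [-0.08,0.06,0.1,0,0],
  ],
)

```text
time: 10.8
tcp_pos: [0.5075, -0.0413, 0.1429]
tcp_rot: [0.0, -0.046, 0.999, -0.0]
ft_force: [-0.4, -1.7, 1.7]
finger_gap: 0.006
gripper_force: 1.4
```

Request:
move_arm(
  deltas=[
    [0,0.004,0,0,0],
    [0,0.008,0,0,0],
    [0,0.012,0,0,0],
    [0,0.016,0,0,0],
    [0,0.02,0,0,0],
    [0,0.023,0,0,0],
    [0,0.025,0,0,0],
  ],
)

```text
time: 11.5
tcp_pos: [0.5046, -0.0154, 0.1423]
tcp_rot: [-0.0, -0.046, 0.999, -0.0]
ft_force: [0.5, -3.1, -1.5]
finger_gap: 0.004
gripper_force: 1.3
```

Request:
move_arm(
  deltas=[
    [0,0.002,0,0,0],
    [0,0.004,0,0,0],
    [0,0.005,0,0,0],
    [0,0.006,0,0,0],
    [0,0.006,0,0,0],
  ],
)

```text
time: 12.0
tcp_pos: [0.5041, -0.0111, 0.1424]
tcp_rot: [-0.0, -0.046, 0.999, -0.001]
ft_force: [1.1, -7.5, -2.4]
finger_gap: 0.011
gripper_force: 3.0
```

Request:
move_arm(
  deltas=[
    [0,0.001,0,0,0],
    [0,0.001,0,0,0],
    [0,-0.015,0,0,0],
    [0,-0.045,-0.02,0,0],
    [0,-0.06,-0.06,0,0],
    [0.04,-0.06,-0.1,0,0],
    [0.08,-0.06,-0.11,0,0],
    [0.1,-0.04,-0.11,0,0],
    [0.1,-0.04,-0.11,0,0],
    [0.1,-0.04,-0.11,0,0],
  ],
)

```text
time: 13.0
tcp_pos: [0.4089, -0.0578, 0.2532]
tcp_rot: [0.001, -0.047, 0.999, 0.001]
ft_force: [0.8, -0.2, -0.2]
finger_gap: 0.006
gripper_force: 0.0
```

```bash
python3 - <<'E'
from h import *
im,W=grab("wrist"); cv2.imwrite("pics/w6.png",im); np.save("w6.npy",W);G=gb(W)
for k,v in blobs(im,W).items():
    for r in v: print(k,*r,gb(r[2]).round(4),gb(r[3]).round(4))
im2,W2=grab("top");G2=gb(W2)
k=(W2[...,2]>.14)&(W2[...,2]<.18)&(im2.max(-1)<70)&(np.abs(G2)<.07).all(-1);p=np.c_[G2[k],W2[k][:,2]]
print(len(p),np.percentile(p,[1,50,99],0).round(4).tolist() if len(p) else "")
s=readout.sense();print(s["tcp_pos"],gb(s["tcp_pos"]),s["time"])
E
```

```text
yellow [389. 315.] 195 [0.4852 0.0194 0.1029] [0.4845 0.02   0.1028] [0.0229 0.0463] [0.0222 0.047 ]
green [456. 303.] 692 [0.4575 0.072  0.1223] [0.4608 0.0732 0.1183] [-0.      0.1012] [0.0034 0.1021]
blue [175. 250.] 1019 [ 0.4376 -0.1844  0.1058] [ 0.4382 -0.1848  0.1036] [-0.0429 -0.1524] [-0.0423 -0.1528]
blue [182. 328.] 924 [ 0.515  -0.1791  0.1058] [ 0.5163 -0.1795  0.103 ] [ 0.0347 -0.154 ] [ 0.036  -0.1546]
white [302. 241.] 782 [ 0.419  -0.0711  0.1008] [ 0.4203 -0.0692  0.1008] [-0.0512 -0.0379] [-0.0497 -0.0361]
white [284. 287.] 258 [ 0.4658 -0.0836  0.1009] [ 0.4643 -0.0832  0.1009] [-0.0057 -0.0545] [-0.0072 -0.054 ]
240 [[0.0237, 0.0237, 0.145], [0.0386, 0.0397, 0.1628], [0.0556, 0.0556, 0.1718]]
[ 0.40932245 -0.05857574  0.25271823] [-0.05972193 -0.02450721] 13.1
```

View pics/w6.png

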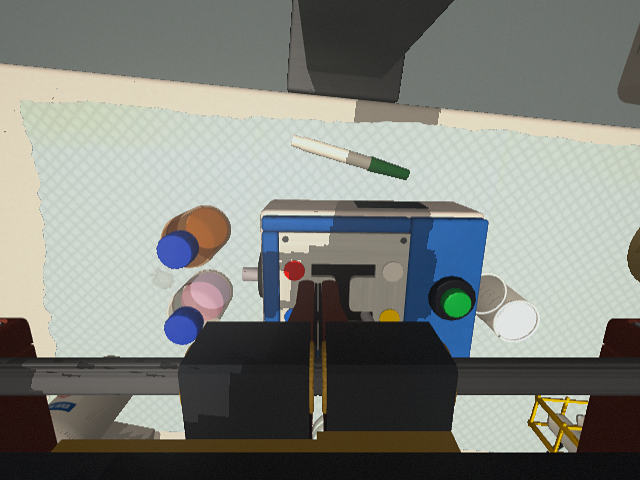

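The top view puts the knob at gearbox (40, 40) mm, fully home in the yellow slot. Next is the button.

Request:
move_arm(
  deltas=[
    [-0.03,0.04,0,0,0],
    [-0.06,0.08,0,0,0],
    [-0.06,0.126,0,0,0],
    [-0.06,0.126,0.03,0,0],
    [-0.06,0.126,0.07,0,0],
    [-0.06,0.126,0.11,0,0],
    [-0.06,0.126,0.124,0,0],
    [-0.06,0.126,0.127,0,0],
    [-0.06,0.126,0.13,0,0],
    [-0.06,0.126,0.132,0,0],
    [-0.06,0.126,0.134,0,0],
    [-0.06,0.126,0.134,0,0],
  ],
)

```text
time: 14.3
tcp_pos: [0.4574, 0.072, 0.1193]
tcp_rot: [0.001, -0.046, 0.999, 0.0]
ft_force: [-0.1, -1.8, 2.4]
finger_gap: 0.004
gripper_force: 1.6
```

Request:
move_arm(
  deltas=[
    [0,0,0.002,0,0],
    [0,0,0.004,0,0],
    [0,0,0.005,0,0],
    [0,0,0.005,0,0],
  ],
)

```text
time: 14.7
tcp_pos: [0.4575, 0.0721, 0.1159]
tcp_rot: [0.001, -0.046, 0.999, 0.001]
ft_force: [-8.0, -4.9, 31.5]
finger_gap: 0.007
gripper_force: 15.1
```

The force rose sharply 6 mm below the button's top, so it is fully down. I release it and retreat.

Request:
move_arm(
  deltas=[
    [0,0,0.004,0,0],
    [0,0,-0.02,0,0],
    [0,0,-0.06,0,0],
    [0,0,-0.1,0,0],
    [0.04,0,-0.13,0,0],
    [0.08,0,-0.13,0,0],
    [0.08,0,-0.13,0,0],
    [0.08,0,-0.13,0,0],
    [0.08,0,-0.13,0,0],
  ],
)

```text
time: 15.6
tcp_pos: [0.3778, 0.0652, 0.2437]
tcp_rot: [0.0, -0.046, 0.999, 0.0]
ft_force: [0.4, -0.3, -0.4]
finger_gap: 0.006
gripper_force: 0.0
```

```bash
python3 - <<'E'
from h import *
im2,W2=grab("top");G2=gb(W2)
k=(W2[...,2]>.14)&(W2[...,2]<.18)&(im2.max(-1)<70)&(np.abs(G2)<.07).all(-1);p=np.c_[G2[k],W2[k][:,2]]
print(len(p),np.percentile(p,[1,50,99],0).round(4).tolist() if len(p) else "")
im,W=grab("wrist")
for k,v in blobs(im,W).items():
    for r in v: print(k,*r,gb(r[2]).round(4))
s=readout.sense();print(s["tcp_pos"],s["ft_force"],s["time"])
cv2.imwrite("pics/end.png",np.hstack([cv2.resize(im2[130:330,150:510],(400,222)),cv2.resize(im,(296,222))]))
E
```

```text
235 [[0.0239, 0.0236, 0.1453], [0.0388, 0.0399, 0.1625], [0.0556, 0.0556, 0.1721]]
blue [ 36. 275.] 1180 [ 0.4372 -0.1823  0.1057] [ 0.438  -0.1841  0.103 ] [-0.0431 -0.1502]
blue [164. 341.] 288 [ 0.4953 -0.0713  0.1029] [ 0.4951 -0.0713  0.1028] [ 0.0248 -0.0449]
blue [ 52. 347.] 672 [ 0.5103 -0.1759  0.1055] [ 0.5108 -0.1777  0.1027] [ 0.0303 -0.1504]
[0.37771035 0.0649736  0.24333379] [ 0.99124239 -0.77822276 -0.64810304] 15.7
```

View pics/end.png

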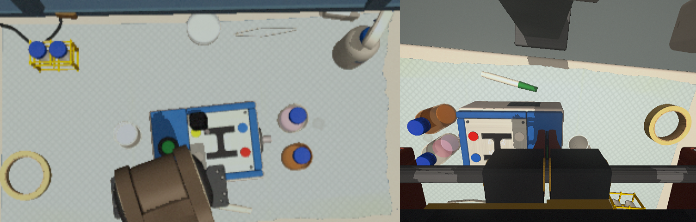

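The lever is still home at the yellow disc, the bystanders haven't moved, and the arm is clear.

```bash
python3 -c "
from bench import ticket; print(ticket.hand_in())"
```

```text
the job is handed in; nothing more can be done
None
```

The lever is fully home in the yellow slot, the green button was pressed its full 6 mm and released, the bystanders look unmoved in the last picture, and the job was handed in at about 16 s; no verdict came back.

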